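Feed the cheese block home in the portioner with the push stick

TASK

Load the wire portioner for slicing: using the wooden push stick, first square the block of hard cheese up against the fence on the open infeed, then feed it along the fence, pressed against it all the way, under the guard bridge until it is fully home against the stop and the keeper flap has dropped behind it. For hygiene and safety only the stick may touch the cheese, never the gripper. Then lay the stick flat on the worktop, clear of the portioner, and leave the other things where they stand.

Things in the scene. Friction and masses are not known exactly. Their poses are not given: they have to be found in the camera images.
- portioner: Fixed bench wire portioner: white plastic plate on feet, steel fittings. Origin on the worktop under the plate; x = feed direction (roughly away from the robot), y = left, towards the fence, z up. In this frame, mm: plate x -155..145, y -85..70, top z 20. Behind the stop a cutting bow, parked upright (x 130..170, to z 160), stays as it is. On its left stands a kitchen scale, about 125 high.
- fence_mid (a point): Point on the fence's inner face at plate level (portioner frame x 0, y 50, z 20 mm). The fence is a straight steel bar along the plate's left side, from x -135 to x 145, 30 mm high above the plate; its inner face faces -y.
- mouth (a point): Middle of the guard bridge's mouth at plate level (portioner frame x -16, y 4, z 20 mm). The bridge stands at x -19..11 mm; the mouth is 92 wide, from the fence (y 50) to the right leg (y -42), 84 high above the plate, bridge top at z 112. From the right leg a low guide (inner face y -42, top z 46) runs on to the stop.
- stop_face (a point): Middle of the stop's face at plate level (portioner frame x 120, y 5, z 20 mm): an upright steel plate across the end of the lane, facing -x.
- keeper (a joint): Steel keeper flap, 44 mm wide, on a rod in the guard bridge. 0 rad: down, slanting forward to its lower edge at x 31, z 68 mm (portioner frame), 10 mm below the block's top; it cannot swing towards the infeed. It swings up in the feed direction (to 0.5) against about 1 N. A block passing below lifts it to about 0.25; when its tail is past x 37 it drops to 0 behind it. The stick passes under it.
- cheese_block: Block of hard cheese, darker rind on top, 80 (x) x 66 (y) x 58 (z) mm, about 0.34 kg. Origin: centre of its underside. Starts loose on the open infeed, x axis roughly along the feed, off the fence and a little askew. In the portioner frame: on the fence its centre is at y 17 mm; home against the stop at x 80, y 17 (the keeper then leaves it 6 to 7 mm of play).
- push_stick: Beech push stick, 262 x 24 x 22 mm (x, y, z), 0.12 kg, flat on the worktop left of the scale. Origin: on its underside, mid-width, near the centre of mass; x to the notched end, y left, z up. Shaft x -137 to 100 mm. Notch: pushing face at x 100 (y -5..12), and on the right a 7 mm toe (y -12..-5) on to x 125: it takes the block's rear right corner, face on the tail, toe along the right side.
- tamper: Bystander: coffee tamper, steel base 58 mm, wooden handle, 99 mm high, standing right of the portioner near the counter's front edge; origin at its underside. Leave it.
- kitchen_timer: Bystander: flat white timer, 78x78x18 mm, lying well to the left of the push stick near the counter's front edge; origin at its underside. Leave it.
- cream_siphon: Bystander: steel cream siphon, 68 mm body, 294 mm high, standing left of the push stick; origin at its underside. Leave it.
- cinnamon_shaker: Bystander: powder shaker with a black lid, 64 mm across, 110 mm high, standing behind and left of the push stick, before the blender; origin at its underside. Leave it.
- cocoa_shaker: Bystander: powder shaker with a pierced metal lid, 64 mm across, 110 mm high, beside the other shaker; origin at its underside. Leave it.
Things that resemble listed ones, but are neither listed nor needed, are in the scene too. Of the things that look like the cheese_block, the larger one is meant.

How it is judged:
By the outcome, as a careful person would: the job done as asked, in the order asked, and still so for the second after the job is handed in, with the robot touching nothing.
It also fails if it takes over 72 s, if anything falls off the work surface, if the arm or the gripper's body presses on something with over 40 N, if the wrist force passes 120 N, or if a joint passes its speed limit or range.

ROBOT

A 6-joint arm with a two-finger parallel gripper is mounted at the origin on a cart in front of the work surface, level with it; the furniture and walls round the work are solid. World frame = base frame: x ahead of the robot, y to its left, z up, the work surface at z = 0. Lengths are in m, angles in rad, forces in N, time in s.
With the tool pointing down it reaches from about 0.3 to 0.775 m from the base axis. Payload 14.6 kg.
Tool frame: the origin (TCP) lies on the centre line of the jaws, within the pads' length; the fingertips stand 19 mm ahead of it and the grasp point (between the pads) is the TCP; z points along the fingers, y is the direction in which the jaws open and shut (so a half turn about z gives the same grasp; the last joint's range is limited). The gripper opens to 94 mm and grips with 3 to 60 N. Pads are 16 mm wide; open, the fingers measure 119 mm over their backs; the gripper's body (75 mm by 177 mm) begins 78 mm behind the grasp point.
Start: joints at [1.072, 0.3, 1.521, -0, 1.321, -0.067], TCP at [0.23, 0.5, 0.224] pointing down, gripper open.
Joint ranges: [-3.03, 3.03], [-0.79, 2.21], [0.23, 2.52], [-1.04, 4.18], [0, 3.07], [-2.55, 2.55]. Speed limits (rad/s): [2.22, 2.22, 2.57, 3.14, 3.14, 3.14].

INTERFACE

Orientations are given as [roll, pitch, yaw] about the fixed x, y, z axes, in that order (R = Rz(yaw) Ry(pitch) Rx(roll)).
In Python, from station import ctrl gives the robot as it stands. The module is installed in compiled form; this text tells all that it offers.
- The arm moves only by the shell command python3 -m creep 'ROWS' [FORCE]. ROWS is a JSON object of lists of equal length, an entry for each row: "translation": the shift along the world's x, y, z in mm, a list of three; "yaw": the turn about the world's z in rad; "gripper": the closure in counts, from 0 (fully open) to 255 (shut). A call has 1 to 5 rows; each row is the pose to reach, as a shift and turn from the pose measured when the call began; what a row does not reach only later rows make up. A row lasts 1/12 s, in which the tool goes at most 41.7 mm and 7.16 degrees, less where a joint would pass 70% of its speed; a pose out of reach is approached as far as the arm can. A call with a gripper value outside its range is refused whole. The fingers move at their own pace and stop on an object; FORCE is the grip in N (left out, the last holds). Time passes only in rows, so rows that repeat a pose let the fingers close. It gives the time, the measured TCP pose, the force and the opening at its end, in the units of the state.
- ctrl.get_obs(): the state, without advancing time (a new reading comes with each control period).
- ctrl.camera(name): name is "scene" or "top" or "wrist"; returns a dict with "pixels" (480x640x3 uint8, red, green, blue), "depth" (480x640 float32, m along the optical axis (not along the pixel's ray), 0 where there is no reading), "fx", "fy", "cx", "cy" (pixels), "R" (3x3) and "t" (3): a world point X has camera coordinates R X + t; the wrist camera has in their place "tool_from_camera" (4x4, takes a point from camera to tool coordinates, whose origin is the TCP and whose axes are the flange's). Camera axes: x right, y down, z forward; pixel columns grow to the right and rows downward; lengths in m; the calibration is good to about 2 mm. A picture is of the moment at which its call begins: read the wrist's pose just before it.
- ctrl.hand_in(): hands the job in, once; it reports no verdict.
The state is a dict: "time_s": time; "qpos": joint angles; "joint_vel": joint speeds; "tau": joint torques, N m; "ee_pos": TCP position; "eef_rot": TCP orientation; "force": force on the tool from outside, world axes, zero at the start; "moment": the same for the moment, N m; "grip_width": finger opening in m.
Only numpy, scipy, OpenCV 4.12 (cv2) and the standard library are available. Lean on these libraries where they do the work, as an engineer would, in place of code of your own. Each camera call takes 0.05 s, during which the arm holds its last target. There are 200 camera calls.

## Working session

There is one attempt and no reset: what is moved stays moved. The work goes in short steps, Python scripts to look and compute and a shell command to move; the robot and the scene stay as the last step left them, time stands still between calls to the robot, and variables do not carry over. Pictures are saved under pics/ and viewed, about 8 in all and at most 12, crops included, and the job is handed in when it is done.

```bash
mkdir -p pics
cat > h.py <<'E'
import numpy as np, cv2
from station import ctrl
def shot(n,f=None):
    c=ctrl.camera(n)
    if f: cv2.imwrite('pics/'+f,c['pixels'][:,:,::-1])
    np.savez('/tmp/'+n+'.npz',**c); return c
def pts(c):
    v,u=np.mgrid[0:480,0:640]; d=c['depth']
    P=np.stack([(u-c['cx'])/c['fx']*d,(v-c['cy'])/c['fy']*d,d],-1)
    return (P-c['t'])@c['R']   # R^T (P-t)
def ray(c,u,v,z):
    d=c['R'].T@np.array([(u-c['cx'])/c['fx'],(v-c['cy'])/c['fy'],1]); o=-c['R'].T@c['t']
    return o+d*(z-o[2])/d[2]
E
python3 - <<'E'
from h import *
print(ctrl.get_obs())
for n in('scene','top'):
    c=shot(n,n+'1.png'); print(n,c['fx'],(-c['R'].T@c['t']).round(3),c['R'].round(2).tolist())
E
```

```text
{'time_s': 0.0, 'qpos': array([ 1.07239996e+00,  3.00520800e-01,  1.52159536e+00, -1.59258363e-05,
        1.32072339e+00, -6.66299795e-02]), 'joint_vel': array([0.00134829, 0.00044883, 0.00051596, 0.00154667, 0.00070214,
       0.00124663]), 'tau': array([-2.24111813e-03, -5.31809878e+01, -3.52736092e+01,  7.07219378e-02,
        2.44796398e-02, -6.85586610e-05]), 'ee_pos': array([0.23006166, 0.49929298, 0.22385303]), 'eef_rot': array([-3.14034751e+00, -6.76272735e-05,  2.70983018e+00]), 'force': array([-0.52620509,  1.36166461,  0.15181195]), 'moment': array([-0.00493609, -0.00871705,  0.03866671]), 'grip_width': 0.09431040712435265}
scene 565.0608651744483 [-0.421 -1.767  1.053] [[0.86, -0.5, 0.01], [-0.21, -0.38, -0.9], [0.45, 0.78, -0.44]]
top 473.67917462702815 [0.144 0.133 1.741] [[-0.45, -0.89, 0.01], [-0.86, 0.43, -0.26], [0.23, -0.12, -0.97]]
```

View pics/top1.png

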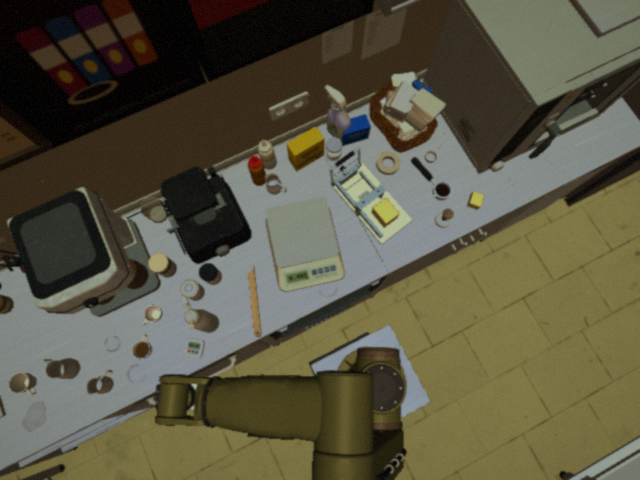

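View pics/scene1.png

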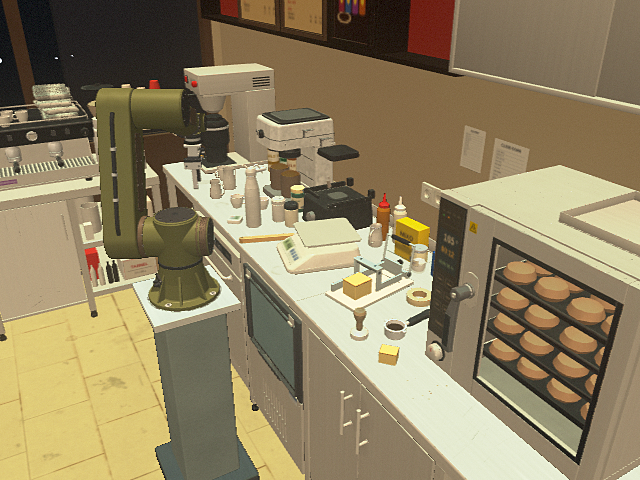

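The top view shows the stick at px (254,300), the larger yellow block on the portioner infeed at (385,211), and a smaller yellow cube at (476,200). The scale is at (305,245), the tamper at (445,214), and the siphon at (200,320). Stick candidates are the wooden bar (254,300) and the black-handled tool (422,170), so I take the bar. Cheese candidates are (385,211) and (476,200), so I take the first, which is larger and on the infeed. I'll check both in one crop.

Run:
```python
from h import *
c=dict(np.load('/tmp/top.npz')); im=c['pixels'][:,:,::-1]
cv2.imwrite('pics/topcrop.png',cv2.resize(im[140:345,235:455],None,fx=2.9,fy=2.9,interpolation=cv2.INTER_CUBIC))
P=pts(c); hsv=cv2.cvtColor(c['pixels'],cv2.COLOR_RGB2HSV)
print('stick px',hsv[300,255],P[300,255],'cheese',hsv[211,385],P[211,385],P[200,476],'bench',P[320,300])
def rect(name,box,lo,hi,zmin):
    m=cv2.inRange(hsv,lo,hi)>0; b=np.zeros_like(m); b[box[1]:box[3],box[0]:box[2]]=1
    m&=b&(P[...,2]>zmin); Q=P[m]; r=cv2.minAreaRect((Q[:,:2]*1000).astype(np.float32))
    print(name,m.sum(),r,np.median(Q[:,2]),cv2.boxPoints(r).round(0).tolist())
rect('stick',(240,255,270,345),(5,70,80),(25,255,255),0.008)
rect('cheese',(365,190,405,230),(18,90,80),(35,255,255),0.06)
```

```text
stick px [ 18 134 147] [0.44191314 0.23676975 0.0227371 ] cheese [ 31 135 181] [ 0.51299391 -0.33000968  0.08478615] [ 0.40618708 -0.67385249  0.0380302 ] bench [ 0.32614805  0.12151118 -0.21246514]
stick 429 ((344.8295593261719, 226.14471435546875), (422.9039306640625, 129.04177856445312), 7.9122514724731445) 0.022577208787461854 [[127.0, 261.0], [144.0, 133.0], [563.0, 191.0], [545.0, 319.0]]
cheese 396 ((361.1283264160156, -105.67764282226562), (92.68988037109375, 638.4605102539062), 33.981529235839844) 0.0783468044968747 [[144.0, 133.0], [501.0, -396.0], [578.0, -344.0], [221.0, 185.0]]
```

View pics/topcrop.png

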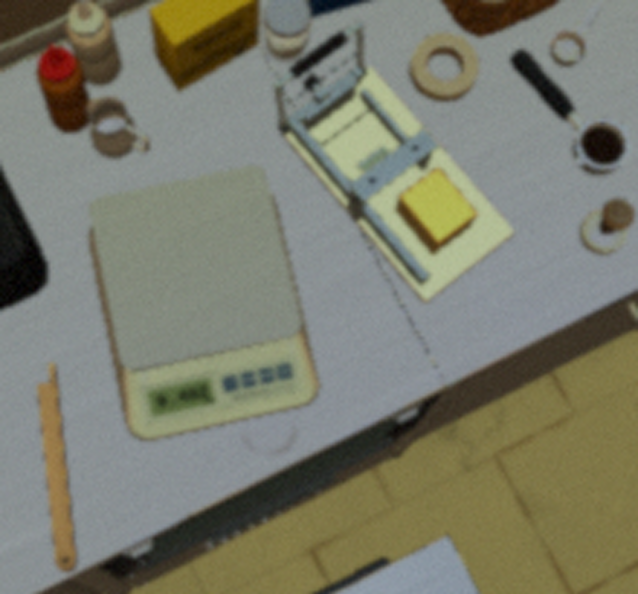

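The crop confirms the stick: its notch end is up at crop (52,370), with the toe on the right, and its tail is at (65,565). The cheese sits askew on the infeed at (437,208). The fence runs from (427,277) to (285,125), and the front plate corners are at (428,298) and (512,230).

```bash
cat >> h.py <<'E'
def pca(Q):
    m=np.median(Q,0); w,V=np.linalg.eigh(np.cov((Q-m).T)); return m,V[:,1]*np.sign(V[0,1])
E
python3 - <<'E'
from h import *
c=dict(np.load('/tmp/top.npz')); P=pts(c); hsv=cv2.cvtColor(c['pixels'],cv2.COLOR_RGB2HSV); ok=c['depth']>0
def sel(box,lo,hi,z0,z1):
    m=(cv2.inRange(hsv,lo,hi)>0)&ok&(P[...,2]>z0)&(P[...,2]<z1); b=np.zeros_like(m); b[box[1]:box[3],box[0]:box[2]]=1
    return P[m&b]
Q=sel((240,255,270,345),(5,70,80),(25,255,255),.01,.05)
r=cv2.minAreaRect((Q[:,:2]*1000).astype(np.float32));print('stick',len(Q),r,np.median(Q[:,2]),pca(Q[:,:2]))
print('ends',ray(c,254,265.5,.02),ray(c,257.5,336,.02))
Q=sel((365,190,405,230),(15,90,80),(40,255,255),.065,.1)
r=cv2.minAreaRect((Q[:,:2]*1000).astype(np.float32));print('cheese',len(Q),r,np.median(Q[:,2]))
f=lambda u,v,z:ray(c,235+u/2.9,140+v/2.9,z)
A=f(428,298,.02);B=f(512,230,.02);C=f(427,277,.05);D=f(290,127,.05)
print(A,B,C,D,'yaw',np.degrees(np.arctan2(*(D-C)[1::-1])),np.degrees(np.arctan2(*(A-B)[1::-1]))-90)
for n,b in(('siphon',(175,300,225,340)),('shaker',(175,270,225,300)),('scale',(260,195,350,295))):
    Q=P[b[1]:b[3],b[0]:b[2]].reshape(-1,3);Q=Q[(Q[:,2]>.06)&(Q[:,2]<.4)]; print(n,Q.min(0),Q.max(0))
E
```

```text
stick 422 ((443.2425537109375, 241.5216827392578), (24.796607971191406, 256.6295471191406), 71.16487121582031) 0.022558717143554514 (array([0.43403233, 0.24402428]), array([ 0.94560529, -0.32531621]))
ends [0.55979847 0.18678791 0.02      ] [0.32212256 0.28268119 0.02      ]
cheese 384 ((515.9833374023438, -334.96563720703125), (81.47285461425781, 67.43621063232422), 10.981132507324219) 0.07839073306038918
[ 0.42190596 -0.27973755  0.02      ] [ 0.45296915 -0.42234352  0.02      ] [ 0.44186847 -0.28469078  0.05      ] [ 0.70168996 -0.22201433  0.05      ] yaw 13.5622899999446 12.288512930735592
siphon [0.40678527 0.38373543 0.06008513] [0.50228387 0.44586847 0.29429225]
shaker [0.49861475 0.3066252  0.06022448] [0.61064597 0.44966162 0.27266584]
scale [ 0.40503708 -0.15108205  0.0600283 ] [0.70347511 0.11995922 0.1326907 ]
```

```bash
python3 -m creep '{"translation":[[0,-40,10],[0,-80,20],[0,-120,30],[0,-160,30],[0,-190,30]],"yaw":[-0.12,-0.24,-0.36,-0.48,-0.6],"gripper":[0,0,0,0,0]}' 40
python3 -m creep '{"translation":[[25,-10,0],[50,-20,0],[75,-30,0],[100,-40,0],[125,-50,0]],"yaw":[-0.12,-0.24,-0.36,-0.48,-0.6],"gripper":[0,0,0,0,0]}'
python3 -m creep '{"translation":[[20,-4,-10],[40,-8,-20],[60,-12,-30],[80,-16,-40],[94,-19,-50]],"yaw":[-0.12,-0.24,-0.36,-0.48,-0.6],"gripper":[0,0,0,0,0]}'
python3 -m creep '{"translation":[[0,0,0],[0,0,0],[0,0,0],[0,0,0],[0,0,0]],"yaw":[-0.12,-0.24,-0.36,-0.48,-0.6],"gripper":[0,0,0,0,0]}'
python3 -m creep '{"translation":[[0,0,0],[0,0,0],[0,0,0],[0,0,0],[0,0,0]],"yaw":[-0.12,-0.24,-0.36,-0.48,-0.6],"gripper":[0,0,0,0,0]}'
```

```text
time_s: 0.52
ee_pos: [0.2296, 0.307, 0.254]
eef_rot: [-3.141, -0.0, 2.104]
force: [0.2, 0.2, -0.2]
grip_width: 0.0941
time_s: 0.93
ee_pos: [0.3557, 0.2562, 0.2539]
eef_rot: [-3.141, 0.0, 1.498]
force: [-0.2, 0.9, -0.5]
grip_width: 0.0939
time_s: 1.35
ee_pos: [0.4509, 0.2367, 0.203]
eef_rot: [-3.141, 0.001, 0.891]
force: [0.1, 0.0, -0.0]
grip_width: 0.0939
time_s: 1.77
ee_pos: [0.4508, 0.2366, 0.2026]
eef_rot: [-3.141, 0.001, 0.285]
force: [-0.2, 0.2, -0.0]
grip_width: 0.0938
time_s: 2.18
ee_pos: [0.4507, 0.2365, 0.2023]
eef_rot: [-3.141, 0.002, -0.321]
force: [-0.2, -0.8, 0.2]
grip_width: 0.0941
```

```bash
cat >> h.py <<'E'
from scipy.spatial.transform import Rotation as Ro
def wrist(f=None):
    o=ctrl.get_obs(); c=ctrl.camera('wrist')
    if f: cv2.imwrite('pics/'+f,c['pixels'][:,:,::-1])
    T=np.eye(4);T[:3,:3]=Ro.from_euler('xyz',o['eef_rot']).as_matrix();T[:3,3]=o['ee_pos']
    M=T@c['tool_from_camera']; c=dict(c); c['R']=M[:3,:3].T; c['t']=-M[:3,:3].T@M[:3,3]
    c['M']=M; return c
E
python3 - <<'E'
from h import *
c=wrist('w1.png'); print(c['fx'],c['M'].round(3).tolist())
P=pts(c);hsv=cv2.cvtColor(c['pixels'],cv2.COLOR_RGB2HSV);ok=c['depth']>0
m=(cv2.inRange(hsv,(5,70,60),(25,255,255))>0)&ok&(P[...,2]>.013)&(P[...,2]<.035)&(abs(P[...,1]-.24)<.1)
Q=P[m];print(m.sum(),np.median(Q[:,2]),cv2.minAreaRect((Q[:,:2]*1000).astype(np.float32)))
E
```

```text
425.029413519836 [[-0.315, -0.92, -0.234, 0.518], [-0.949, 0.305, 0.078, 0.214], [-0.001, 0.247, -0.969, 0.362], [0.0, 0.0, 0.0, 1.0]]
8813 0.021847654310262275 ((479.3259582519531, 233.9428253173828), (292.3436279296875, 173.0837860107422), 11.804570198059082)
```

View pics/w1.png

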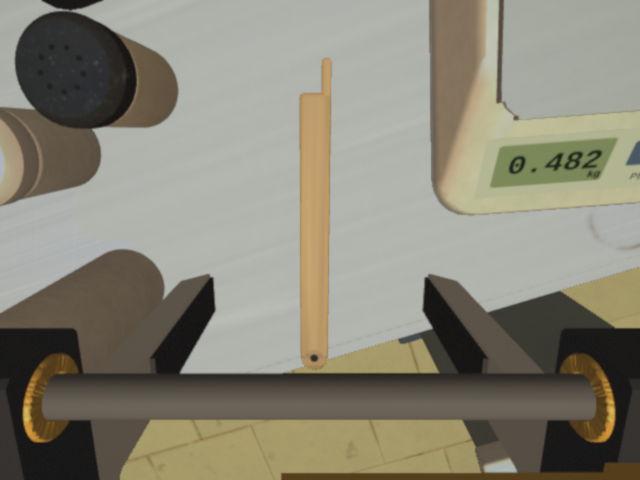

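The wrist view shows the stick running from tail (314,360) to shaft end (313,95), with the toe tip at (327,60) on the right. The fingers straddle it, and the siphon and shakers at the left are clear.

```bash
cat >> h.py <<'E'
def stick(c,z):
    hsv=cv2.cvtColor(c['pixels'],cv2.COLOR_RGB2HSV)
    m=cv2.inRange(hsv,(8,80,90),(22,255,255)); m[370:]=0; m[:,:270]=0; m[:,380:]=0
    n,l,s,_=cv2.connectedComponentsWithStats(m); k=1+np.argmax(s[1:,4]); v,u=np.where(l==k)
    Q=np.array([ray(c,a,b,z)[:2] for a,b in zip(u,v)])*1000
    return cv2.minAreaRect(Q.astype(np.float32)),s[k]
E
python3 - <<'E'
from h import *
c=wrist(); print(stick(c,.022))
for p in((301,95),(329,95),(327,60),(301,355),(328,355)): print(p,ray(c,*p,.022).round(4))
E
```

```text
(((444.7896728515625, 242.09689331054688), (23.296733856201172, 259.0306396484375), 71.24581909179688), array([ 299,   59,   31,  311, 7982], dtype=int32))
(301, 95) [0.5464 0.2178 0.022 ]
(329, 95) [0.5395 0.1976 0.022 ]
(327, 60) [0.5635 0.1912 0.022 ]
(301, 355) [0.3393 0.291  0.022 ]
(328, 355) [0.3316 0.2682 0.022 ]
```

```bash
python3 -m creep '{"translation":[[-1,4,-40],[-1,4,-80],[-1,4,-120],[-1,4,-150],[-1,4,-180]],"yaw":[-0.006,-0.006,-0.006,-0.006,-0.006],"gripper":[0,0,0,0,0]}' 40
python3 -m creep '{"translation":[[0,0,0],[0,0,0],[0,0,0],[0,0,0],[0,0,0]],"yaw":[0,0,0,0,0],"gripper":[255,255,255,255,255]}' 40
python3 -m creep '{"translation":[[0,0,0],[0,0,0],[0,0,0],[0,0,0],[0,0,0]],"yaw":[0,0,0,0,0],"gripper":[255,255,255,255,255]}' 40
```

```text
time_s: 2.7
ee_pos: [0.4491, 0.2403, 0.0205]
eef_rot: [3.141, 0.002, -0.318]
force: [1.0, 0.4, -0.4]
grip_width: 0.0937
time_s: 3.12
ee_pos: [0.4491, 0.2403, 0.0205]
eef_rot: [3.141, 0.002, -0.316]
force: [0.3, -0.1, 0.3]
grip_width: 0.064
time_s: 3.53
ee_pos: [0.4491, 0.2403, 0.0206]
eef_rot: [3.141, 0.002, -0.316]
force: [0.1, 0.1, 0.5]
grip_width: 0.0305
```

```bash
python3 -m creep '{"translation":[[0,0,0],[0,0,0],[0,0,0],[0,0,0],[0,0,0]],"yaw":[0,0,0,0,0],"gripper":[255,255,255,255,255]}' 40
python3 -m creep '{"translation":[[0,0,30],[0,0,70],[0,0,110],[0,0,150],[0,0,190]],"yaw":[0,0,0,0,0],"gripper":[255,255,255,255,255]}' 40
python3 - <<'E'
from h import *
c=wrist('w2.png'); o=ctrl.get_obs(); print(o['ee_pos'],o['eef_rot'],stick(c,o['ee_pos'][2]),[ray(c,*p,o['ee_pos'][2]+.001) for p in((301,95),(329,95))])
E
```

```text
time_s: 3.95
ee_pos: [0.449, 0.2403, 0.0206]
eef_rot: [3.141, 0.003, -0.316]
force: [-0.1, -0.8, -0.4]
grip_width: 0.0241
time_s: 4.37
ee_pos: [0.4486, 0.2401, 0.2125]
eef_rot: [3.141, 0.003, -0.316]
force: [0.6, 0.1, -2.7]
grip_width: 0.0239
[0.45091741 0.24112184 0.22048758] [-3.13475453 -0.00539056 -0.31612767] (((491.0002746582031, 225.72509765625), (22.82857322692871, 133.623291015625), 71.60874938964844), array([  287,     0,    69,   370, 21093], dtype=int32)) [array([0.52859994, 0.21997355, 0.22148758]), array([0.52566412, 0.21098533, 0.22148758])]
```

View pics/w2.png

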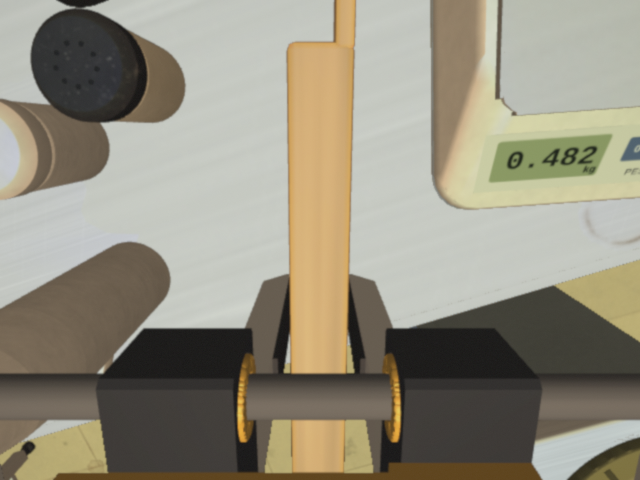

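```bash
python3 - <<'E'
from h import *
c=wrist(); o=ctrl.get_obs(); z=o['ee_pos'][2]+.0014
R=Ro.from_euler('xyz',o['eef_rot']).as_matrix()
for p in((289,42),(353,42),(335,20),(337,42),(290,250),(349,250)): print(p,(R.T@(ray(c,*p,z)-o['ee_pos'])*1000).round(1))
E
python3 -m creep '{"translation":[[0,-35,0],[0,-75,0],[0,-115,0],[0,-155,0],[0,-195,0]],"yaw":[0.0,0,0.05,0.1,0.15],"gripper":[255,255,255,255,255]}' 40
python3 -m creep '{"translation":[[0,-40,0],[0,-80,0],[0,-120,0],[0,-160,0],[0,-200,0]],"yaw":[0.05,0.1,0.15,0.2,0.25],"gripper":[255,255,255,255,255]}' 40
python3 -m creep '{"translation":[[-10,-40,0],[-20,-80,0],[-30,-120,0],[-35,-160,0],[-40,-200,0]],"yaw":[0.05,0.1,0.15,0.15,0.15],"gripper":[255,255,255,255,255]}' 40
python3 -m creep '{"translation":[[0,-30,0],[0,-60,0],[0,-70,0],[0,-70,0]],"yaw":[0,0,0,0],"gripper":[255,255,255,255]}' 40
python3 - <<'E'
from h import *
c=wrist('w3.png'); np.savez('/tmp/w3.npz',**c);print(ctrl.get_obs()['ee_pos'],ctrl.get_obs()['eef_rot'])
E
```

```text
(289, 42) [101.1 -10.4  -0.8]
(353, 42) [101.1  12.3  -1. ]
(335, 20) [108.2   5.8  -0.9]
(337, 42) [101.1   6.6  -0.9]
(290, 250) [ 24.6 -11.2  -1.2]
(349, 250) [24.7 12.2 -1.4]
time_s: 4.88
ee_pos: [0.4502, 0.0444, 0.2161]
eef_rot: [-3.135, -0.004, -0.163]
force: [0.9, -1.0, -1.3]
grip_width: 0.0234
time_s: 5.3
ee_pos: [0.4495, -0.1575, 0.2155]
eef_rot: [-3.135, -0.004, 0.089]
force: [0.2, 1.3, -1.8]
grip_width: 0.0234
time_s: 5.72
ee_pos: [0.4084, -0.3594, 0.2146]
eef_rot: [-3.134, -0.003, 0.239]
force: [1.2, 0.3, -1.1]
grip_width: 0.0238
time_s: 6.05
ee_pos: [0.4077, -0.4309, 0.213]
eef_rot: [-3.132, -0.002, 0.237]
force: [-0.2, 0.3, -1.4]
grip_width: 0.0238
[ 0.40803998 -0.42942359  0.21334492] [-3.13234460e+00 -2.67577281e-03  2.37841162e-01]
```

View pics/w3.png

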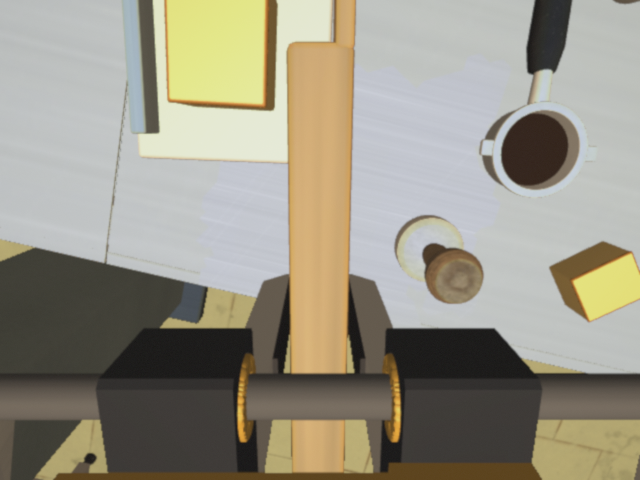

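The view shows the block's rear at (168,100)-(267,106), the plate's left rear corner at (139,157), the plate's front edge at about row 160, and the fence bar at columns 125–157. The stick is held with its notch at (320,42). Now the numbers.

Run:
```python
from h import *
c=dict(np.load('/tmp/w3.npz')); P=pts(c); z=P[...,2]; ok=c['depth']>0
u=np.arange(640)[None,:]+0*z
def fit(name,m,side):
    # per-row extreme -> line
    Q=[]
    for r in range(0,480,2):
        i=np.where(m[r])[0]
        if len(i)>4: Q.append(P[r,i[0] if side=='l' else i[-1],:2])
    Q=np.array(Q)*1000; v=cv2.fitLine(Q.astype(np.float32),cv2.DIST_HUBER,0,.01,.01).ravel()
    if v[0]<0:v[:2]*=-1
    print(name,len(Q),'yaw',np.degrees(np.arctan2(v[1],v[0])).round(2),'pt',v[2:].round(1)); return v
f=ok&(abs(z-.05)<.006)&(u<165)
fit('fence inner',f,'r');fit('fence outer',f,'l')
b=ok&(abs(z-.078)<.006)&(u<290)
bl=fit('blk left',b,'l');br=fit('blk right',b,'r')
Q=P[b][:,:2]*1000;print('z',np.median(z[f]),np.median(z[b]),'blk rect',cv2.minAreaRect(Q.astype(np.float32)))
pl=ok&(abs(z-.02)<.006)&(u<288)&(u>130)
E=[]
for cc in range(150,286,4):
    i=np.where(pl[:,cc])[0]
    if len(i): E.append(P[i[-1],cc,:2]*1000)
E=np.array(E);v=cv2.fitLine(E.astype(np.float32),cv2.DIST_HUBER,0,.01,.01).ravel();print('plate rear edge',len(E),'ang',np.degrees(np.arctan2(v[1],v[0])),v[2:])
print('block rear left/right top',ray(c,168,99,.078),ray(c,267,106,.078),'plate corner',ray(c,139,157,.02))
```

```text
fence inner 67 yaw 11.45 pt [ 505.2 -276. ]
fence outer 67 yaw 11.38 pt [ 482.2 -269.5]
blk left 54 yaw 11.01 pt [ 501.4 -304.8]
blk right 54 yaw 10.39 pt [ 515.9 -368.8]
z 0.0496966935758173 0.0779015515132339 blk rect ((508.5310974121094, -336.50347900390625), (65.13798522949219, 66.97417449951172), 10.613718032836914)
plate rear edge 34 ang -78.48084 [ 432.71173 -330.28537]
block rear left/right top [ 0.47267009 -0.31095314  0.078     ] [ 0.48375753 -0.37585651  0.078     ] plate corner [ 0.42136611 -0.27400407  0.02      ]
```

```bash
cat >> h.py <<'E'
ex=np.array([.980,.1985]);ey=np.array([-.1985,.980]);O=np.array([586.7,-310.5])
def pf(w): d=np.asarray(w)[:2]*1000-O; return np.array([d@ex,d@ey]).round(1)
def rep():
    o=ctrl.get_obs();print('t',round(o['time_s'],2),'TCP pf',pf(o['ee_pos']),'z',o['ee_pos'][2].round(4),'yaw',o['eef_rot'][2].round(3),'Fpf',np.round([o['force'][:2]@ex,o['force'][:2]@ey,o['force'][2]],1))
E
python3 -m creep '{"translation":[[22,13,0],[45,26,0],[45,26,-30],[45,26,-65],[45,26,-100]],"yaw":[-0.02,-0.032,-0.032,-0.032,-0.032],"gripper":[255,255,255,255,255]}' 40
python3 -c "
from h import *;rep()
c=wrist('w4.png')"
```

```text
time_s: 6.52
ee_pos: [0.4539, -0.4014, 0.1127]
eef_rot: [-3.133, -0.004, 0.208]
force: [0.2, -0.8, -1.2]
grip_width: 0.0236
t 6.52 TCP pf [-148.2  -62.7] z 0.1127 yaw 0.208 Fpf [ 0.  -0.8 -1.2]
```

View pics/w4.png

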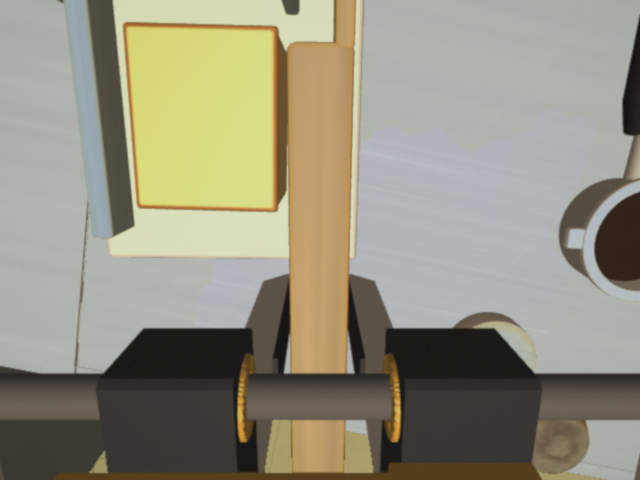

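The block's top is at (126,25)–(277,28)–(277,208)–(139,208). The stick is just to its right, and its notch at row 42 is short of the bridge.

```bash
python3 -c "
from h import *
c=wrist()
for p in((126,25),(277,28),(277,208),(139,208)): print(p,pf(ray(c,*p,.078)))
for p in((289,42),(291,208)): print('stick',pf(ray(c,*p,.114)))
for p in((119,150),(134,220)): print('fence inner base',pf(ray(c,*p,.02)))
print('plate rear',pf(ray(c,112,255,.02)),pf(ray(c,260,257,.02)))"
python3 -m creep '{"translation":[[0,0,-15],[0,0,-30],[0,0,-45],[0,0,-58],[0,0,-58]],"yaw":[0,0,0,0,0],"gripper":[255,255,255,255,255]}' 40
python3 -c "
from h import *;rep()"
```

```text
(126, 25) [-38.8  19.3]
(277, 28) [-39.7 -42. ]
(277, 208) [-113.3  -40.8]
(139, 208) [-114.    21.3]
stick [-51.5 -49.8]
stick [-106.7  -50. ]
fence inner base [-91.4  55.4]
fence inner base [-132.1   50.9]
plate rear [-153.9   66.5] [-154.   -23.4]
time_s: 7.03
ee_pos: [0.4514, -0.3989, 0.0495]
eef_rot: [-3.123, 0.003, 0.208]
force: [-1.7, 0.5, -2.1]
grip_width: 0.024
t 7.03 TCP pf [-150.1  -59.8] z 0.0495 yaw 0.208 Fpf [-1.6  0.8 -2.1]
```

```bash
python3 -m creep '{"translation":[[-1,4,1],[-1.6,8,2],[-2.4,12,3],[-3.2,16,3],[-4,20,3]],"yaw":[0,0,-0.004,-0.004,-0.004],"gripper":[255,255,255,255,255]}' 40
python3 -c "from h import *;rep()"
python3 -m creep '{"translation":[[-0.5,2,0],[-0.8,4,0],[-1.2,6,0],[-1.6,8,0],[-2,10,0]],"yaw":[0,0,0,0,0],"gripper":[255,255,255,255,255]}' 40
python3 -c "from h import *;rep();c=wrist('w5.png')
P=pts(c);z=P[...,2];b=(c['depth']>0)&(abs(z-.078)<.006)&(np.arange(640)[None]<300)
print(cv2.minAreaRect((P[b][:,:2]*1000).astype(np.float32)))"
```

```text
time_s: 7.45
ee_pos: [0.4478, -0.379, 0.0536]
eef_rot: [-3.125, 0.002, 0.204]
force: [0.9, -3.0, 0.8]
grip_width: 0.0239
t 7.45 TCP pf [-149.8  -39.5] z 0.0536 yaw 0.204 Fpf [ 0.3 -3.1  0.8]
time_s: 7.87
ee_pos: [0.4459, -0.369, 0.0538]
eef_rot: [-3.125, 0.002, 0.204]
force: [-0.4, -3.2, 0.5]
grip_width: 0.0232
t 7.87 TCP pf [-149.7  -29.4] z 0.0538 yaw 0.204 Fpf [-1.  -3.1  0.5]
((485.4295349121094, -315.18170166015625), (116.37960052490234, 67.3910140991211), 11.3677978515625)
```

View pics/w5.png

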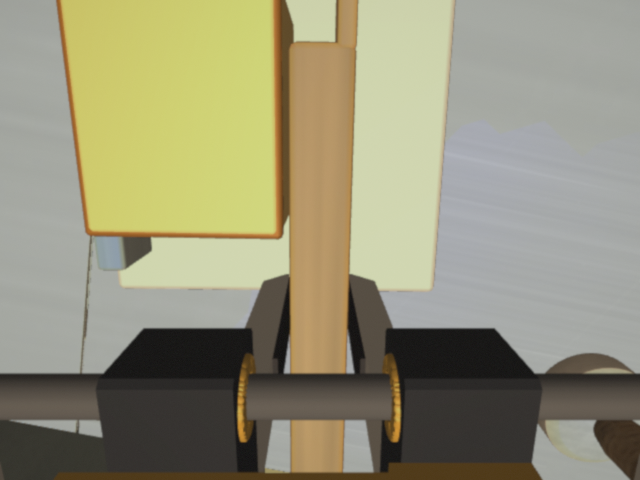

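The block (rear edge (90,235)–(280,237)) is flush along the stick and moving towards the fence. I'll press on until the force rises.

```bash
python3 -m creep '{"translation":[[-0.2,1,0],[-0.3,1.5,0],[-0.4,2,0],[-0.4,2,0]],"yaw":[0,0,0,0],"gripper":[255,255,255,255]}' 40
python3 -c "from h import *;rep()"
python3 -m creep '{"translation":[[-0.2,1,0],[-0.3,1.5,0],[-0.4,2,0],[-0.4,2,0]],"yaw":[0,0,0,0],"gripper":[255,255,255,255]}' 40
python3 -c "from h import *;rep()"
```

```text
time_s: 8.25
ee_pos: [0.4456, -0.3675, 0.0539]
eef_rot: [-3.127, 0.001, 0.203]
force: [1.3, -8.4, -1.1]
grip_width: 0.0236
t 8.25 TCP pf [-149.6  -27.8] z 0.0539 yaw 0.203 Fpf [-0.4 -8.5 -1.1]
time_s: 8.58
ee_pos: [0.4454, -0.367, 0.0543]
eef_rot: [-3.13, 0.0, 0.203]
force: [1.7, -13.8, -3.8]
grip_width: 0.0238
t 8.58 TCP pf [-149.7  -27.3] z 0.0543 yaw 0.203 Fpf [ -1.1 -13.8  -3.8]
```

```bash
python3 -m creep '{"translation":[[1,-5,0],[2.4,-12,0],[-20,-17,0],[-50,-23,0],[-78,-28,0]],"yaw":[0,0,0,0,0],"gripper":[255,255,255,255,255]}' 40
python3 -c "from h import *;rep()"
python3 -m creep '{"translation":[[-3,7,0],[-4,14,0],[-5,20,0],[-5,20,0]],"yaw":[0,0,0,0],"gripper":[255,255,255,255]}' 40
python3 -c "from h import *;rep();c=wrist('w6.png')
for p in((289,42),(337,42)):print(pf(ray(c,*p,.0555)))"
```

```text
time_s: 9.0
ee_pos: [0.3663, -0.3948, 0.0537]
eef_rot: [-3.129, 0.001, 0.204]
force: [-0.3, -0.5, -1.2]
grip_width: 0.0236
t 9.0 TCP pf [-232.7  -38.9] z 0.0537 yaw 0.204 Fpf [-0.4 -0.4 -1.2]
time_s: 9.33
ee_pos: [0.3619, -0.3735, 0.0536]
eef_rot: [-3.128, 0.001, 0.205]
force: [1.1, 0.1, -1.1]
grip_width: 0.0238
t 9.33 TCP pf [-232.8  -17.1] z 0.0536 yaw 0.205 Fpf [ 1.1 -0.1 -1.1]
[-132.7   -6.3]
[-132.6  -22.8]
```

View pics/w6.png

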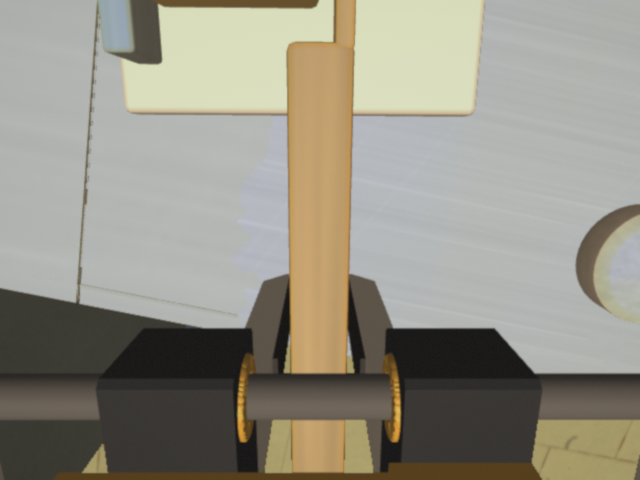

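The block's rear bottom right corner is at about (318,5), and the toe at (335–355) lies just right of it, so the notch is aligned to take the corner.

```bash
python3 -m creep '{"translation":[[-0.8,4,0],[4,5,0],[9,6,0],[14,7,0],[17,7.6,0]],"yaw":[0,0,0,0,0],"gripper":[255,255,255,255,255]}' 40
python3 -c "from h import *;rep()"
python3 -m creep '{"translation":[[-0.4,2,0],[-0.7,3.5,0],[-0.8,4,0],[-0.8,4,0]],"yaw":[0,0,0,0],"gripper":[255,255,255,255]}' 40
python3 -c "from h import *;rep()"
```

```text
time_s: 9.8
ee_pos: [0.38, -0.3664, 0.0537]
eef_rot: [-3.129, 0.001, 0.206]
force: [-3.0, -1.7, -0.3]
grip_width: 0.0233
t 9.8 TCP pf [-213.7  -13.8] z 0.0537 yaw 0.206 Fpf [-3.3 -1.  -0.3]
time_s: 10.13
ee_pos: [0.3794, -0.3627, 0.0539]
eef_rot: [-3.13, 0.0, 0.206]
force: [2.6, -4.6, -2.8]
grip_width: 0.0237
t 10.13 TCP pf [-213.6  -10. ] z 0.0539 yaw 0.206 Fpf [ 1.6 -5.  -2.8]
```

```bash
python3 -m creep '{"translation":[[4.9,1,0],[9.8,2,0],[14.7,3,0],[19.6,4,0],[24.5,5,0]],"yaw":[0,0,0,0,0],"gripper":[255,255,255,255,255]}' 40
python3 -c "from h import *;rep()"
python3 -m creep '{"translation":[[4.9,1,0],[9.8,2,0],[14.7,3,0],[19.6,4,0],[24.5,5,0]],"yaw":[0,0,0,0,0],"gripper":[255,255,255,255,255]}' 40
python3 -c "from h import *;rep()"
```

```text
time_s: 10.55
ee_pos: [0.4034, -0.358, 0.0538]
eef_rot: [-3.13, 0.001, 0.205]
force: [-3.6, -5.2, -2.3]
grip_width: 0.0236
t 10.55 TCP pf [-189.1  -10.2] z 0.0538 yaw 0.205 Fpf [-4.6 -4.4 -2.3]
time_s: 10.97
ee_pos: [0.4275, -0.3533, 0.0537]
eef_rot: [-3.129, 0.003, 0.204]
force: [-6.3, -4.7, -1.3]
grip_width: 0.0236
t 10.97 TCP pf [-164.5  -10.3] z 0.0537 yaw 0.204 Fpf [-7.1 -3.4 -1.3]
```

```bash
python3 -m creep '{"translation":[[4.8,1.6,0],[9.7,2.6,0],[14.6,3.6,0],[19.5,4.6,0],[24.4,5.6,0]],"yaw":[0,0,0,0,0],"gripper":[255,255,255,255,255]}' 40
python3 -c "from h import *;rep()"
python3 -m creep '{"translation":[[4.8,1.6,0],[9.7,2.6,0],[14.6,3.6,0],[19.5,4.6,0],[24.4,5.6,0]],"yaw":[0,0,0,0,0],"gripper":[255,255,255,255,255]}' 40
python3 -c "from h import *;rep();c=wrist('w7.png')"
```

```text
time_s: 11.38
ee_pos: [0.4512, -0.3482, 0.0537]
eef_rot: [-3.129, 0.004, 0.204]
force: [-5.7, -5.7, -0.8]
grip_width: 0.0238
t 11.38 TCP pf [-140.3  -10. ] z 0.0537 yaw 0.204 Fpf [-6.7 -4.5 -0.8]
time_s: 11.8
ee_pos: [0.4749, -0.3432, 0.0536]
eef_rot: [-3.129, 0.006, 0.203]
force: [-5.5, -6.1, -0.3]
grip_width: 0.0241
t 11.8 TCP pf [-116.    -9.9] z 0.0536 yaw 0.203 Fpf [-6.5 -4.9 -0.3]
```

View pics/w7.png

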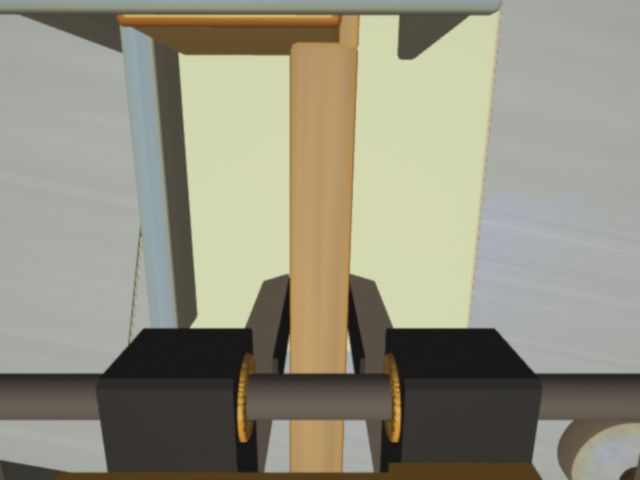

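The block's tail (row about 20, columns 120–340) is square and on the fence under the bridge, with the toe at (348,25) holding its right side.

```bash
python3 -m creep '{"translation":[[4.8,1.6,0],[9.7,2.6,0],[14.6,3.6,0],[19.5,4.6,0],[24.4,5.6,0]],"yaw":[0,0,0,0,0],"gripper":[255,255,255,255,255]}' 40
python3 -c "from h import *;rep()"
python3 -m creep '{"translation":[[4.8,1.6,0],[9.7,2.6,0],[14.6,3.6,0],[19.5,4.6,0],[24.4,5.6,0]],"yaw":[0,0,0,0,0],"gripper":[255,255,255,255,255]}' 40
python3 -c "from h import *;rep()"
python3 -m creep '{"translation":[[1.3,1,0],[2.8,1.1,0],[3.8,1.4,0],[4.8,1.6,0],[5.8,1.8,0]],"yaw":[0,0,0,0,0],"gripper":[255,255,255,255,255]}' 40
python3 -c "from h import *;rep()"
```

```text
time_s: 12.27
ee_pos: [0.4993, -0.3382, 0.0537]
eef_rot: [-3.13, 0.007, 0.202]
force: [-6.5, -6.4, -0.1]
grip_width: 0.0235
t 12.27 TCP pf [-91.1  -9.8] z 0.0537 yaw 0.202 Fpf [-7.7 -5.  -0.1]
time_s: 12.68
ee_pos: [0.523, -0.3334, 0.0537]
eef_rot: [-3.13, 0.009, 0.201]
force: [-6.7, -5.7, 0.6]
grip_width: 0.0235
t 12.68 TCP pf [-67.   -9.8] z 0.0537 yaw 0.201 Fpf [-7.7 -4.2  0.6]
time_s: 13.1
ee_pos: [0.5279, -0.3324, 0.0537]
eef_rot: [-3.13, 0.01, 0.201]
force: [-6.7, -5.6, 1.3]
grip_width: 0.0235
t 13.1 TCP pf [-61.9  -9.8] z 0.0537 yaw 0.201 Fpf [-7.7 -4.2  1.3]
```

```bash
python3 -m creep '{"translation":[[0.8,0.6,0],[1.8,0.9,0],[2.8,1.1,0],[2.8,1.1,0]],"yaw":[0,0,0,0],"gripper":[255,255,255,255]}' 40
python3 -c "from h import *;rep()"
python3 -m creep '{"translation":[[0.8,0.5,0],[1.8,0.7,0],[2.8,0.9,0],[2.8,0.9,0]],"yaw":[0,0,0,0],"gripper":[255,255,255,255]}' 40
python3 -c "from h import *;rep()"
```

```text
time_s: 13.43
ee_pos: [0.5289, -0.3322, 0.0535]
eef_rot: [-3.13, 0.014, 0.2]
force: [-13.1, -6.5, 2.7]
grip_width: 0.0237
t 13.43 TCP pf [-60.9  -9.8] z 0.0535 yaw 0.2 Fpf [-14.1  -3.8   2.7]
time_s: 13.77
ee_pos: [0.5293, -0.3322, 0.0529]
eef_rot: [-3.128, 0.019, 0.199]
force: [-15.9, -7.8, 3.2]
grip_width: 0.0237
t 13.77 TCP pf [-60.5  -9.9] z 0.0529 yaw 0.199 Fpf [-17.2  -4.5   3.2]
```

```bash
python3 -m creep '{"translation":[[-0.5,-0.5,0],[-0.8,-2.5,0],[-1,-4.2,0],[-13,-7,0],[-26,-9.5,0]],"yaw":[0,0,0,0,0],"gripper":[255,255,255,255,255]}' 40
python3 -c "from h import *;rep()"
python3 -m creep '{"translation":[[-20,-4,0],[-49,-10,0],[-88,-18,0],[-127,-26,0],[-157,-32,0]],"yaw":[0,0,0,0,0],"gripper":[255,255,255,255,255]}' 40
python3 -m creep '{"translation":[[0,0,40],[0,0,80],[0,0,110],[0,0,110]],"yaw":[0,0,0,0],"gripper":[255,255,255,255]}' 40
python3 - <<'E'
from h import *
rep(); a=shot('scene')['pixels'][245:315,320:425]; b=shot('top')['pixels'][145:230,320:420]
A=cv2.resize(a,None,fx=5,fy=5,interpolation=cv2.INTER_CUBIC)[:,:,::-1]; B=cv2.resize(b,None,fx=2.7,fy=350/85,interpolation=cv2.INTER_CUBIC)[:,:,::-1]
cv2.imwrite('pics/chk.png',np.hstack([A,B]))
E
```

```text
time_s: 14.18
ee_pos: [0.5034, -0.3414, 0.0527]
eef_rot: [-3.128, 0.019, 0.2]
force: [0.6, 0.3, -1.0]
grip_width: 0.0235
t 14.18 TCP pf [-87.7 -13.8] z 0.0527 yaw 0.2 Fpf [ 0.6  0.1 -1. ]
time_s: 14.6
ee_pos: [0.3442, -0.3733, 0.0526]
eef_rot: [-3.127, 0.019, 0.2]
force: [0.5, -0.4, -0.8]
grip_width: 0.0234
time_s: 14.93
ee_pos: [0.3457, -0.3751, 0.1688]
eef_rot: [-3.136, 0.015, 0.2]
force: [-0.1, 0.5, -1.2]
grip_width: 0.0236
t 14.93 TCP pf [-249.   -15.4] z 0.1688 yaw 0.2 Fpf [-0.   0.5 -1.2]
```

View pics/chk.png

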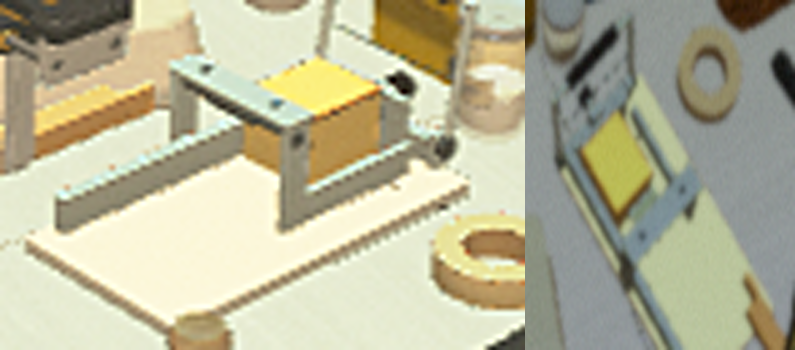

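The composite (scene crop left, top crop right) shows the block past the bridge, against the fence and the stop. I'll measure the tail and keeper from a close wrist pose.

```bash
python3 -m creep '{"translation":[[0,0,35],[0,0,75],[20,-2,110],[58,-7,110],[96,-12,110]],"yaw":[0,0,0,0,0],"gripper":[255,255,255,255,255]}' 40
python3 -m creep '{"translation":[[38,-5,0],[76,-10,0],[110,-15,0],[122,-17,0],[122,-17,0]],"yaw":[0,0,0,0,0],"gripper":[255,255,255,255,255]}' 40
python3 - <<'E'
from h import *
rep(); c=wrist('w8.png'); P=pts(c); ok=c['depth']>0
d=P[...,:2]*1000-O; X=d@ex; Y=d@ey; Z=P[...,2]*1000
hsv=cv2.cvtColor(c['pixels'],cv2.COLOR_RGB2HSV)
m=ok&(cv2.inRange(hsv,(15,90,80),(40,255,255))>0)&(abs(Z-78)<6)&(X>-20)&(X<140)&(abs(Y)<70)
print('block',m.sum(),np.percentile(X[m],[.5,99.5]),np.percentile(Y[m],[.5,99.5]))
q=np.stack([X[m],Y[m]],-1).astype(np.float32);print(cv2.minAreaRect(q))
for x in range(-24,60,4):
    k=ok&(abs(X-x)<2)&(Y>5)&(Y<25)
    print(x,k.sum(),np.median(Z[k]).round(1) if k.any() else '',end=' | ')
E
```

```text
time_s: 15.45
ee_pos: [0.4418, -0.3857, 0.2739]
eef_rot: [-3.131, 0.017, 0.199]
force: [-0.5, 0.4, -2.0]
grip_width: 0.0237
time_s: 15.87
ee_pos: [0.566, -0.4019, 0.2694]
eef_rot: [-3.126, 0.02, 0.202]
force: [-0.5, 0.6, -0.4]
grip_width: 0.0237
t 15.87 TCP pf [-38.4 -85.5] z 0.2694 yaw 0.202 Fpf [-0.4  0.7 -0.4]
block 9362 [ 40.2815378  118.43849936] [-16.32343762  49.0080015 ]
((79.50309753417969, 16.560169219970703), (79.98209381103516, 66.51000213623047), 0.0962919220328331)
-24 0  | -20 28 109.4 | -16 141 110.1 | -12 142 110.1 | -8 140 110.0 | -4 137 109.9 | 0 155 110.0 | 4 137 110.1 | 8 194 109.7 | 12 153 84.7 | 16 150 81.6 | 20 124 79.1 | 24 123 76.7 | 28 124 74.4 | 32 141 73.0 | 36 84 19.9 | 40 145 76.4 | 44 124 78.1 | 48 126 78.0 | 52 151 77.9 | 56 127 77.8 |
```

View pics/w8.png

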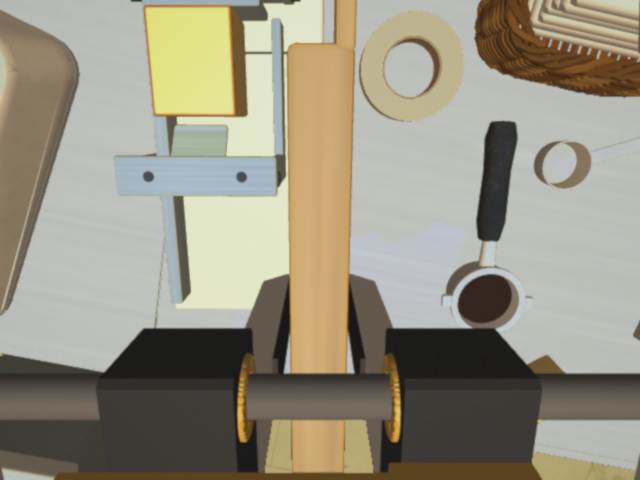

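The block's measured centre is (79.5, 16.6) with 0.1° skew. The keeper ramps down to x≈32 behind the tail at 40, with plate visible in the gap, so it is home and kept. The picture confirms this: block at (195,60), flap at (200,140), bridge at (195,175). Now the stick goes back to its place.

```bash
python3 -m creep '{"translation":[[-20,35,0],[-40,70,0],[-60,105,0],[-80,140,0],[-100,175,0]],"yaw":[0,-0.05,-0.1,-0.12,-0.12],"gripper":[255,255,255,255,255]}' 40
python3 -m creep '{"translation":[[0,40,0],[0,80,0],[0,120,0],[0,160,0],[0,200,0]],"yaw":[-0.05,-0.1,-0.15,-0.2,-0.2],"gripper":[255,255,255,255,255]}' 40
python3 -m creep '{"translation":[[0,40,0],[0,80,0],[0,120,0],[0,160,0],[0,200,0]],"yaw":[-0.05,-0.1,-0.15,-0.2,-0.2],"gripper":[255,255,255,255,255]}' 40
python3 -m creep '{"translation":[[0,30,0],[0,60,0],[0,60,0]],"yaw":[0,0,0],"gripper":[255,255,255]}' 40
```

```text
time_s: 16.33
ee_pos: [0.4622, -0.2255, 0.269]
eef_rot: [-3.126, 0.021, 0.079]
force: [0.1, 0.8, 0.5]
grip_width: 0.0236
time_s: 16.75
ee_pos: [0.4606, -0.024, 0.2683]
eef_rot: [-3.126, 0.021, -0.125]
force: [-0.2, 0.3, -1.4]
grip_width: 0.0236
time_s: 17.17
ee_pos: [0.4592, 0.1772, 0.2676]
eef_rot: [-3.127, 0.022, -0.329]
force: [1.6, -0.9, -1.7]
grip_width: 0.0232
time_s: 17.42
ee_pos: [0.4578, 0.2404, 0.2665]
eef_rot: [-3.127, 0.023, -0.326]
force: [0.3, -0.8, -1.3]
grip_width: 0.0238
```

```bash
python3 -m creep '{"translation":[[-8,0,-40],[-8,0,-80],[-8,0,-120],[-8,0,-160],[-8,0,-195]],"yaw":[0.01,0.01,0.01,0.01,0.01],"gripper":[255,255,255,255,255]}' 40
python3 -m creep '{"translation":[[0,0,-15],[0,0,-30],[0,0,-38],[0,0,-42],[0,0,-44]],"yaw":[0,0,0,0,0],"gripper":[255,255,255,255,255]}' 40
python3 -c "from h import *;rep()"
```

```text
time_s: 17.83
ee_pos: [0.4483, 0.2389, 0.0688]
eef_rot: [-3.128, 0.025, -0.317]
force: [0.2, -0.5, -1.2]
grip_width: 0.0237
time_s: 18.25
ee_pos: [0.4481, 0.2384, 0.0248]
eef_rot: [-3.128, 0.025, -0.317]
force: [-1.0, 0.3, -1.2]
grip_width: 0.0239
t 18.25 TCP pf [-26.8 565.4] z 0.0248 yaw -0.317 Fpf [-0.9  0.5 -1.2]
```

Nearly down. I'll lower until it touches, open part way, and lift straight up.

```bash
python3 -m creep '{"translation":[[0,0,-1],[0,0,-2],[0,0,-3],[0,0,-3]],"yaw":[0,0,0,0],"gripper":[255,255,255,255]}' 40
python3 -m creep '{"translation":[[0,0,0],[0,0,0],[0,0,0],[0,0,0],[0,0,0]],"yaw":[0,0,0,0,0],"gripper":[200,150,100,50,0]}'
python3 -m creep '{"translation":[[0,0,0],[0,0,0],[0,0,0],[0,0,0],[0,0,0]],"yaw":[0,0,0,0,0],"gripper":[0,0,0,0,0]}'
python3 -c "from h import *;rep()"
```

```text
time_s: 18.58
ee_pos: [0.4483, 0.2385, 0.0221]
eef_rot: [-3.128, 0.024, -0.317]
force: [-0.6, 0.3, -0.4]
grip_width: 0.024
time_s: 19.0
ee_pos: [0.4483, 0.2385, 0.0222]
eef_rot: [-3.128, 0.024, -0.317]
force: [-0.8, 0.6, -0.5]
grip_width: 0.047
time_s: 19.42
ee_pos: [0.4483, 0.2385, 0.0222]
eef_rot: [-3.128, 0.024, -0.317]
force: [0.2, 0.7, 0.3]
grip_width: 0.0803
t 19.42 TCP pf [-26.6 565.5] z 0.0222 yaw -0.317 Fpf [0.4 0.6 0.3]
```

```bash
python3 -m creep '{"translation":[[0,0,30],[0,0,70],[0,0,110],[0,0,150],[0,0,180]],"yaw":[0,0,0,0,0],"gripper":[0,0,0,0,0]}'
python3 -m creep '{"translation":[[0,0,0],[0,0,0],[0,0,0],[0,0,0],[0,0,0]],"yaw":[0,0,0,0,0],"gripper":[0,0,0,0,0]}'
python3 - <<'E'
from h import *
c=wrist(); print(stick(c,.022))
P=pts(c);Z=P[...,2];
for a in((315,120),(315,200),(315,300)):print(Z[a[1],a[0]].round(4))
c=ctrl.camera('top');P=pts(c);ok=c['depth']>0
d=P[...,:2]*1000-O; X=d@ex; Y=d@ey; Z=P[...,2]*1000
hsv=cv2.cvtColor(c['pixels'],cv2.COLOR_RGB2HSV)
m=ok&(cv2.inRange(hsv,(15,90,80),(40,255,255))>0)&(abs(Z-78)<6)&(X>-150)&(X<140)&(abs(Y)<70)
print('block',np.percentile(X[m],[1,99]),np.percentile(Y[m],[1,99]))
a=np.load('/tmp/top.npz')['pixels'].astype(int)  # shot taken after the feed
for n,(u,v) in dict(tamper=(445,214),timer=(195,348)).items(): print(n,abs(a-c['pixels'])[v-10:v+10,u-12:u+12].mean().round(1))
E
```

```text
time_s: 19.83
ee_pos: [0.4485, 0.2386, 0.2056]
eef_rot: [-3.126, 0.022, -0.317]
force: [1.2, 0.3, 1.1]
grip_width: 0.0943
time_s: 20.25
ee_pos: [0.4481, 0.2384, 0.2041]
eef_rot: [-3.128, 0.024, -0.317]
force: [-0.2, -0.7, -0.5]
grip_width: 0.0942
(((443.6969909667969, 240.54818725585938), (23.37575912475586, 259.7896728515625), 70.97791290283203), array([ 306,   49,   34,  312, 8011], dtype=int32))
0.0219
0.021
0.0207
block [ 39.14598731 117.01066228] [-15.59935883  50.0232022 ]
tamper 55.5
timer 4.0
```

The tamper difference probably comes from the arm covering it in the earlier shot. I'll check against the very first picture.

Run:
```python
from h import *
a=cv2.imread('pics/top1.png')[:,:,::-1].astype(int); c=ctrl.camera('top')
for n,(u,v) in dict(tamper=(445,214),timer=(195,348),cinnamon=(208,272),cocoa=(190,288),siphon=(203,320),cube=(476,200),scale=(305,270),porta=(435,183)).items(): print(n,abs(a-c['pixels'])[v-9:v+9,u-10:u+10].mean().round(1))
ctrl.hand_in()
```

```text
tamper 3.0
timer 3.1
cinnamon 3.8
cocoa 2.9
siphon 2.9
cube 3.0
scale 3.0
porta 3.2
the job is handed in; nothing more can be done
```

The job is done and handed in at about 20 s on the robot clock. I squared the block on the fence with the side of the stick, reaching about 14 N on contact. I then fed it in the notch, with the toe pressing it against the fence at 3–5 N, until it met the stop at 17 N. After that I laid the stick back in its original spot and opened and lifted the gripper clear. Only the stick touched the cheese.

**Last checks**
- **Block:** the wrist camera put its centre at x 79.5, y 16.6 mm (target 80, 17), with a skew of 0.1°. The coarser top view agreed to within about 2 mm.
- **Keeper flap:** it is down behind the block's tail, with its edge at x≈32 mm and bare plate visible in the gap.
- **Stick:** it lies flat, its top at z≈21–22 mm, within 2 mm of where it started.
- **Other things:** image patches of the scale, the tamper and the other listed bystanders match the first picture to noise level.

One check disagreed at first. A tamper comparison showed a large difference, most likely because the arm covered it in that reference shot. Against the first picture it matched.

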